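Slide the top sample tray off the stack onto the shaker and start it

ROBOT

A 7-joint arm with a two-finger parallel gripper is mounted at the origin on a cart in front of the work surface, level with it; the furniture and walls round the work are solid. World frame = base frame: x ahead of the robot, y to its left, z up, the work surface at z = 0. Lengths are in mm, angles in rad, forces in N, time in s.
With the tool pointing down it reaches from about 400 to 875 mm from the base axis. Payload 19.3 kg.
Tool frame: the origin (TCP) lies at the very end of the fingers, on their centre line; the grasp point (between the pads) lies 19 mm behind it (grip_point_offset is the z of the grasp point in the tool frame, in mm); z points along the fingers, x is the direction in which the jaws open and shut, and the axes are right-handed (so a half turn about z gives the same grasp; the last joint's range is limited). The gripper opens to 85 mm and grips with 20 to 120 N. Pads are 22 mm wide; open, the fingers measure 114 mm over their backs; the gripper's body (76 mm by 85 mm) begins 54 mm behind the grasp point. The pads swing forward as they close: fully open they stand 13 mm farther back than shut.
Start: joints at [1.225, 0.521, -0.036, 1.599, 0.021, 1.021, -0.113], TCP at [170.17, -601.379, 231.291] pointing down, gripper open.
Joint ranges: [-2.91, 2.91], [-0.3, 2.13], [-1.5, 1.42], [0.17, 2.43], [-1.26, 4.41], [0.16, 1.93], [-2.52, 2.52]. Speed limits (rad/s): [1.89, 1.89, 2.39, 2.39, 3.01, 3.01, 3.01].

INTERFACE

Orientations are given as a 3x3 rotation matrix whose columns are the frame's x, y, z axes.
In Python, from workcell import movep, movel, goto_joints, open_gripper, clamp, wait, inverse_kinematics, read_state, camera, PlanningError, finish_job, grip_point_offset gives the robot as it stands. Calls block until the motion is done:
- movep(position, orientation): joint-space move of the TCP to a pose.
- movel(position, frame=None, max_speed=150, guard=None): straight line of the TCP; frame=None keeps the orientation; max_speed is the mean speed in mm/s. With guard (N) it stops when the force on the tool has changed by that much, and returns True; else False.
- goto_joints(angles): joint-space move.
- open_gripper() and clamp(): open the fingers fully, or close them until they stop; the grip force is fixed at half the most.
- wait(seconds).
- inverse_kinematics(position, orientation): joint angles nearest the present ones, or None.
- read_state(): the state.
- camera(name): name is "side" or "top"; returns a dict with "image" (400x640x3 uint8, blue, green, red), "range_z" (400x640 float32, mm along the optical axis (not along the pixel's ray), 0 where there is no reading), "fx", "fy", "cx", "cy" (pixels), "dist_coeffs" ([k1, k2, p1, p2, k3] as OpenCV has them; the pictures are not rectified), "cam_to_world" (4x4, takes a point from camera to world coordinates). Camera axes: x right, y up, looking along -z (the intrinsics and any distortion apply to the point x, -y, -z); pixel columns grow to the right and rows downward; lengths in mm; the calibration is good to about 2 mm. A picture is of the moment at which its call begins.
A pose or a line that the arm cannot do raises PlanningError and nothing moves.
- finish_job(): hands the job in, once; it reports no verdict.
The state is a dict: "time": time; "qpos": joint angles; "qvel": joint speeds; "joint_efforts": joint torques, N m; "eef_pos": TCP position; "tool_rot": TCP orientation; "ft_force": force on the tool from outside, world axes, zero at the start; "torque": the same for the moment, N m; "finger_gap": finger opening in mm.
Only numpy, scipy, OpenCV 4.12 (cv2) and the standard library are available. Lean on these libraries where they do the work, as an engineer would, in place of code of your own. Each camera call takes 0.05 s, during which the arm holds its last target.

TASK

Clear the orange-lidded specimen cup off the plate shaker's deck and stand it upright on the table. Then slide the blue top tray sideways off its stack straight onto the deck, inside the white lines and right up against the end stop; its wells are open, so keep it level and do not lift it, and leave the two white trays below where they are. Finally press the green start button all the way down and let it come back up. Leave the other cups and the timer standing where they are.

Things in the scene. Friction and masses are not known exactly. Their poses are not given: they have to be found in the camera images.
- shaker: Plate shaker, fixed: grey base, black flat deck, white control housing at its +y end. Origin on the table under the deck's centre. Deck top 49 mm above the table, 100 mm along x, 130 mm along y (local y -65 to +65). The housing is 100 mm along x, local y 67 to 137, its top 75 mm above the table. The deck's -y end is open, without a lip, and faces the tray stack across a gap of 5 to 20 mm.
- deck_center (a point): Centre of the deck's top face, axes as the shaker's. No lips along the sides, only thin painted white lines at local x = -40 and +40 mm and at y = -62 mm. A tray pushed home has its middle at local x near 0, y = +5 mm, and points along y.
- end_stop (a point): Middle of the face of the black rubber end stop, on the housing's inner side, at local x 0, y = +65 mm; it reaches 6 to 20 mm above the deck and looks to -y, at the stack.
- start_button_top (a point): Centre of the top of the green round start button (28 mm across), on top of the shaker's control housing at local x 0, y 102 mm. It is pressed straight down; 6 mm of travel, about 4 N when fully down, springs back.
- start_button (a joint): Travel of the start button in m: 0 released, 0.006 fully down.
- top_tray_center (a point): Centre (half-way up) of the loose blue multi-well tray on top of the stack: block 60 mm (its x) by 120 mm (its y) by 26 mm high, 0.13 to 0.25 kg. Its long axis points at the deck to within 4 degrees, up to 10 mm to one side. Its underside is 52 mm above the table, 3 mm above the deck's top. It can be gripped across its 60 mm width or pushed on its far end.
- middle_tray_center (a point): Centre of the white tray under the blue one, same size and axes, loose; its top is 52 mm above the table.
- lower_tray_center (a point): Centre of the white tray at the bottom of the stack, same size, loose, on the table; its top is 26 mm above the table.
- orange_cup_center (a point): Centre (half-way up) of the closed clear specimen cup with an orange lid, 55 mm across at the lid and 72 mm high, z axis up; at the start it stands on the shaker's deck. The table on the left (about 0.25 to 0.3 m to the left of the deck's centre, at the deck's distance or nearer) is clear to receive it.
- white_cup_center (a point): Centre of a specimen cup with a white lid, 55 mm across, 72 mm high, standing on the table farther away than the shaker, behind it or behind to its left; a bystander.
- blue_cup_center (a point): Centre of a specimen cup with a blue lid, 55 mm across, 72 mm high, standing on the table farther away than the shaker, behind it or behind to its left; a bystander.
- bench_timer: Small white bench timer, 64 x 62 x 22 mm, lying on the table at the back left; origin at the centre of its underside; a bystander.

How it is judged:
By the outcome, as a careful person would: the job done as asked, in the order asked, and still so for the second after the job is handed in, with the robot touching nothing.
It also fails if it takes over 54 s, if anything falls off the work surface, if the arm or the gripper's body presses on something with over 40 N, if the wrist force passes 120 N, or if a joint passes its speed limit or range.

## Working session

There is one attempt and no reset: what is moved stays moved. The work goes in short steps, each a Python script; the robot and the scene stay as the last script left them, time stands still between calls to the robot, and variables do not carry over. Pictures are saved under pics/ and viewed, and the job is handed in when it is done.

```bash
ls; mkdir -p pics; python3 - <<'E'
from workcell import *
import cv2,numpy as np
s=read_state();print(s['time'],s['eef_pos'],s['tool_rot'],s['finger_gap'],grip_point_offset)
for n in("top","side"):
    c=camera(n);cv2.imwrite(f"pics/{n}0.png",c["image"]);np.savez(f"{n}0.npz",**c)
    print(n,c["fx"],c["fy"],c["cx"],c["cy"],c["dist_coeffs"],np.round(c["cam_to_world"],3).tolist())
E
```

```text
pics
0.0 [ 170.0706269  -601.07148235  230.72347075] [[ 2.72297876e-01 -9.62212939e-01 -3.55141122e-04]
 [-9.62212327e-01 -2.72298104e-01  1.08606802e-03]
 [-1.14173296e-03  4.59871484e-05 -9.99999347e-01]] 85.52174475501202 -18.700000000000003
top 391.08672345690815 391.08672345690815 319.5463507331891 207.21383508525582 [-0.09929512  0.          0.          0.          0.        ] [[0.026, 0.998, -0.064, 547.867], [-0.999, 0.024, -0.024, 127.161], [-0.022, 0.065, 0.998, 951.722], [0.0, 0.0, 0.0, 1.0]]
side 396.817352074137 396.817352074137 324.0153842079154 196.83744567230374 [-0.0744927  0.         0.         0.         0.       ] [[0.928, 0.223, -0.299, 293.334], [-0.373, 0.565, -0.736, -637.803], [0.005, 0.794, 0.608, 730.32], [0.0, 0.0, 0.0, 1.0]]
```

View pics/top0.png

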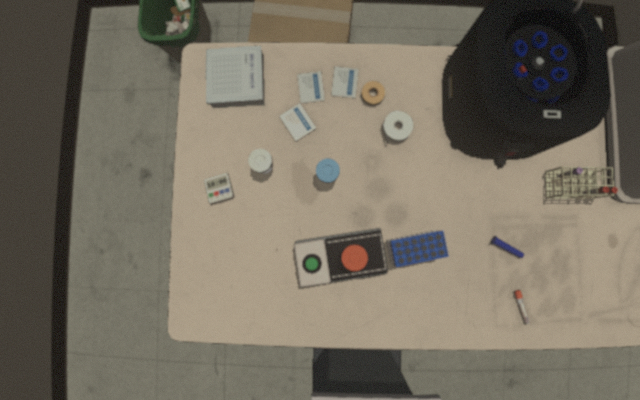

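View pics/side0.png

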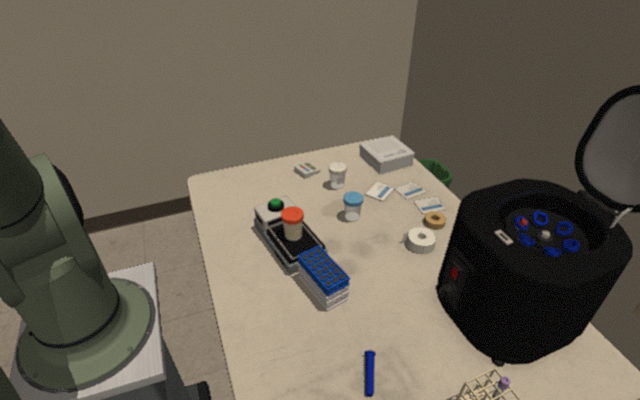

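The top view shows the shaker with its housing on the left, the button at (312,263), the orange cup at (354,258) and the blue tray at (418,249). The white cup is at (260,161), the blue cup at (327,170) and the timer at (218,188). The left area (rows 230–300, columns 180–280) is clear. Next I measure these.

```bash
cat > h.py <<'E'
import cv2,numpy as np
def ray(c,px):
    K=np.array([[c["fx"],0,c["cx"]],[0,c["fy"],c["cy"]],[0,0,1]],float)
    p=cv2.undistortPoints(np.array(px,float).reshape(-1,1,2),K,np.array(c["dist_coeffs"],float)).reshape(-1,2)
    d=np.c_[p[:,0],-p[:,1],-np.ones(len(p))]; T=np.array(c["cam_to_world"])
    return T[:3,3],d@T[:3,:3].T
def plane(c,px,z):
    o,d=ray(c,px); return o+d*((z-o[2])/d[:,2])[:,None]
def depthpts(c,px):
    o,d=ray(c,px); px=np.array(px,int).reshape(-1,2); r=c["range_z"][px[:,1],px[:,0]]
    return o+d*r[:,None]
def blob(c,lo,hi,roi=None):
    h=cv2.cvtColor(c["image"],cv2.COLOR_BGR2HSV); m=cv2.inRange(h,np.array(lo),np.array(hi))
    if roi:
        k=np.zeros_like(m);x0,y0,x1,y1=roi;k[y0:y1,x0:x1]=255;m&=k
    return m
def biggest(m):
    cs,_=cv2.findContours(m,cv2.RETR_EXTERNAL,cv2.CHAIN_APPROX_NONE)
    return max(cs,key=cv2.contourArea)
E
python3 - <<'E'
from h import *
t=dict(np.load("top0.npz"));s=dict(np.load("side0.npz"))
im=t["image"][210:310,270:470];cv2.imwrite("pics/topz.png",cv2.resize(im,None,fx=4,fy=4,interpolation=cv2.INTER_CUBIC))
im=s["image"][180:320,235:375];cv2.imwrite("pics/sidez.png",cv2.resize(im,None,fx=4,fy=4,interpolation=cv2.INTER_CUBIC))
def do(name,c,lo,hi,roi,z):
    ct=biggest(blob(c,lo,hi,roi)); (x,y),r=cv2.minEnclosingCircle(ct);M=cv2.moments(ct);u=(M['m10']/M['m00'],M['m01']/M['m00'])
    pz=depthpts(c,[u])[0]
    w=plane(c,ct.reshape(-1,2),z)[:,:2].astype(np.float32)
    print(name,np.round(u,1),cv2.contourArea(ct),"depth",pz.round(1),"plane",plane(c,[u],z)[0].round(1),"rect",cv2.minAreaRect(w*1.0))
do("orange",t,(0,120,80),(15,255,255),(330,230,390,290),121)
do("orange s",s,(0,120,80),(15,255,255),(270,195,310,250),121)
do("green",t,(40,80,30),(90,255,255),(290,240,330,285),82)
do("green s",s,(40,80,30),(90,255,255),(260,190,300,220),82)
do("tray",t,(100,90,40),(130,255,255),(385,225,460,275),78)
do("bluecup",t,(90,60,60),(130,255,255),(310,150,345,190),72)
for n,px in dict(house=(300,250),house2=(325,275),deck=(335,245),deck2=(378,262),tray=(418,249),table=(250,260),wcup=(260,160),timer=(218,188)).items(): print(n,depthpts(t,[px])[0].round(1))
E
```

```text
orange [354.1 257.5] 545.5 depth [496.6  71.1 120.3] plane [496.7  71.2 121. ] rect ((496.1950378417969, 70.9184799194336), (56.614505767822266, 55.27248764038086), 46.365257263183594)
orange s [291.7 215.1] 313.5 depth [494.4  60.7 121.8] plane [494.7  61.7 121. ] rect ((494.5050048828125, 61.15712356567383), (62.812255859375, 53.38983917236328), 68.5364990234375)
green [311.2 263.5] 119.0 depth [479.8 162.5  98.6] plane [478.5 163.2  82. ] rect ((478.558837890625, 163.62139892578125), (28.703693389892578, 26.59354019165039), 1.4817781448364258)
green s [275.2 202.8] 75.0 depth [478.7 152.5  96.3] plane [482.9 170.3  82. ] rect ((484.0185241699219, 171.33999633789062), (39.3297004699707, 28.972064971923828), 74.28357696533203)
tray [418.5 248.5] 1262.0 depth [517.3 -74.8  78.2] plane [517.3 -74.9  78. ] rect ((517.3748779296875, -75.5135269165039), (57.403831481933594, 117.29419708251953), 12.315622329711914)
bluecup [327.3 170.3] 340.5 depth [689.1 132.8  70.9] plane [688.9 132.7  72. ] rect ((689.0557250976562, 132.7963409423828), (46.83070755004883, 48.42415237426758), 46.55126190185547)
house [507.3 189.5  72.8]
house2 [453.2 132.   74.1]
deck [519.8 110.9  50.8]
deck2 [483.1  11.1  47.1]
tray [516.2 -73.7  78.4]
table [476.  316.4  -0.8]
wcup [709.5 287.3  71.6]
timer [648.9 397.9  17. ]
```

View pics/topz.png

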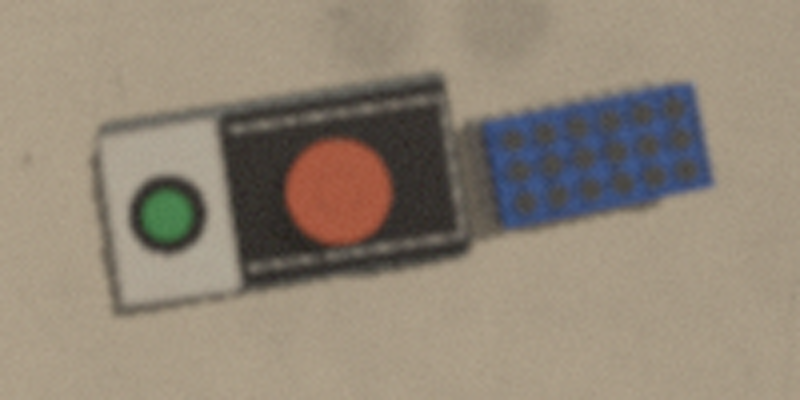

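View pics/sidez.png

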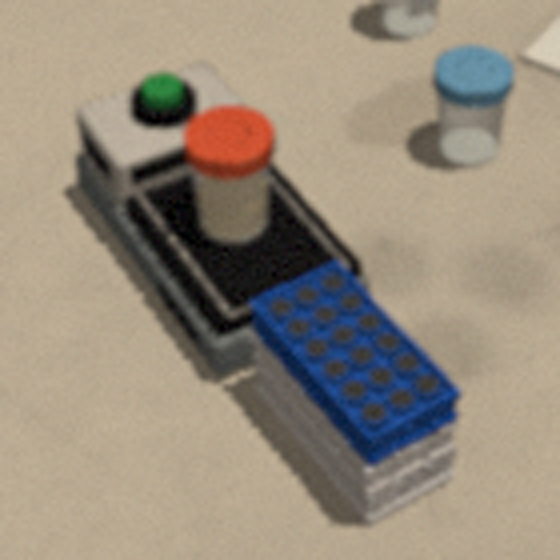

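```bash
python3 - <<'E'
from h import *
t=dict(np.load("top0.npz"));s=dict(np.load("side0.npz"))
z=lambda L:np.array(L)/4+np.array([270,210])-0.375
A=plane(t,z([(232,130),(440,98),(250,268),(460,235),(447,95),(462,232)]),49)[:,:2]
ang=lambda a,b:np.degrees(np.arctan2(*(a-b)))  # angle of vector, from +y
print(A.round(1))
for i,j in((0,1),(2,3)): 
    d=A[i]-A[j];print("yaw(axis y)",np.degrees(np.arctan2(-d[0],d[1])))
# housing
h=cv2.cvtColor(t["image"],cv2.COLOR_BGR2HSV)
g=t["image"][210:310,270:470].astype(int)
print("house hsv",h[255,302],h[275,322],"table",h[230,300],h[290,300],"deck",h[245,340])
m=cv2.inRange(h,np.array((0,0,100)),np.array((180,45,255)));k=np.zeros_like(m);k[235:292,290:332]=255;m&=k
m=cv2.morphologyEx(m,cv2.MORPH_OPEN,np.ones((3,3),np.uint8))
ct=biggest(m);r=cv2.minAreaRect(plane(t,ct.reshape(-1,2),75)[:,:2].astype(np.float32));print("house",r)
m=blob(t,(0,0,0),(180,255,75),(322,225,390,290));ct=biggest(m)
for zz in(49,):print("deck",cv2.minAreaRect(plane(t,ct.reshape(-1,2),zz)[:,:2].astype(np.float32)))
# button ring/top
for zz in (95,98):
  for c,n,u in((t,"t",(311.2,263.5)),(s,"s",(275.2,201.5))): print(zz,n,plane(c,[u],zz)[0].round(1))
# tray edges on z=78 via blue mask line fits
m=blob(t,(95,70,30),(135,255,255),(385,225,460,275));m=cv2.morphologyEx(m,cv2.MORPH_CLOSE,np.ones((5,5),np.uint8))
ct=biggest(m);w=plane(t,ct.reshape(-1,2),78)[:,:2].astype(np.float32);print("tray",cv2.minAreaRect(w),cv2.boxPoints(cv2.minAreaRect(w)).round(1).tolist())
# depth-based heights: points with z 74..82 in roi
v,u=np.mgrid[225:276,380:460];P=depthpts(t,np.c_[u.ravel(),v.ravel()]);q=P[(P[:,2]>72)&(P[:,2]<84)&(P[:,1]<5)]
print("depth tray",len(q),cv2.minAreaRect(q[:,:2].astype(np.float32)),q.mean(0))
v,u=np.mgrid[230:295,285:345];P=depthpts(t,np.c_[u.ravel(),v.ravel()]);q=P[(P[:,2]>68)&(P[:,2]<82)]
print("depth house",len(q),cv2.minAreaRect(q[:,:2].astype(np.float32)),q.mean(0))
q=P[(P[:,2]>90)&(P[:,1]>130)];print("button",len(q),q.mean(0),np.percentile(q[:,2],[10,50,90]))
E
```

```text
[[525.9 128. ]
 [547.3   8.8]
 [447.2 115.8]
 [469.   -4.2]
 [549.1   4.8]
 [470.8  -5.3]]
yaw(axis y) 10.135322615358884
yaw(axis y) 10.306674182021194
house hsv [ 20  37 174] [ 19  36 172] table [ 20  52 162] [ 19  51 166] deck [10 40 57]
house ((482.38092041015625, 162.85052490234375), (106.06263732910156, 70.97943115234375), 9.77613353729248)
deck ((496.36798095703125, 63.342994689941406), (100.64178466796875, 128.35696411132812), 10.195174217224121)
95 t [479.6 162.6  95. ]
95 s [480.6 159.4  95. ]
98 t [479.8 162.5  98. ]
98 s [479.7 155.7  98. ]
tray ((517.3943481445312, -75.52527618408203), (59.16769790649414, 119.02606201171875), 12.375232696533203) [[475.70001220703125, -23.700000762939453], [501.29998779296875, -140.0], [559.0, -127.30000305175781], [533.5, -11.100000381469727]]
depth tray 1321 ((518.2532958984375, -78.38812255859375), (60.821720123291016, 120.8751220703125), 12.792452812194824) [518.16200545 -78.59945223  76.75422206]
depth house 1075 ((480.0440368652344, 161.76284790039062), (98.3373794555664, 72.0621337890625), 10.426138877868652) [480.79768314 161.84657819  74.55456627]
button 130 [479.13945155 162.41404655  96.30212659] [94.2929621  96.35433176 98.34847263]
```

Shaker yaw is 10.2° and the deck centre is about (498, 62), with several estimates agreeing to about 2 mm. The tray is at (517.4, −75.5) with yaw 12.4°, in local coordinates x −5, y −139, which leaves a gap of about 14 mm, so it fits the spec. The cup is at (496.5, 71) with its top at 121. The button top is at z ≈ 96–98. Next I check IK and grasp the cup.

```bash
cat >> h.py <<'E'
def R(deg):
    a=np.radians(deg);c,s=np.cos(a),np.sin(a)
    return np.array([[c,s,0],[s,-c,0],[0,0,-1.]])
YAW=10.2;C=np.array([498.,62.])
def loc(x,y,z):
    a=np.radians(YAW);return [C[0]+np.cos(a)*x-np.sin(a)*y,C[1]+np.sin(a)*x+np.cos(a)*y,z]
E
python3 - <<'E'
from h import *
from workcell import *
for f in(0,180):
  for n,p,a in(("cup",[496.5,71,80],10.2),("cup up",[496.5,71,190],10.2),("place",[480,335,30],10.2),("tray",[517.4,-75.5,53],12.4),("home",loc(0,5,50),10.2),("btn",loc(0,102,90),10.2)):
    q=inverse_kinematics(p,R(a+f));print(f,n,None if q is None else np.round(q,2))
E
```

```text
0 cup [ 0.18  0.62 -0.59  2.02  0.56  0.67 -0.6 ]
0 cup up [ 0.34  0.48 -0.79  1.93  0.43  0.9  -0.49]
0 place [-0.26  0.83 -0.67  1.81  0.72  0.76 -1.13]
0 tray [ 0.43  0.68 -0.54  1.98  0.58  0.64 -0.27]
0 home [ 0.12  0.66 -0.5   2.03  0.56  0.59 -0.59]
0 btn [ 0.12  0.66 -0.77  1.99  0.66  0.76 -0.87]
180 cup [-0.75  0.69  0.69  2.06 -0.74  0.65 -2.52]
180 cup up [-0.99  0.64  1.08  2.   -0.71  0.94 -2.51]
180 place [ 0.06  1.15 -1.28  1.8   1.2   1.22  1.71]
180 tray [-0.21  0.67  0.33  2.01 -0.41  0.53 -2.51]
180 home [-0.67  0.72  0.58  2.07 -0.74  0.57 -2.52]
180 btn [-1.08  0.81  0.96  2.05 -0.96  0.81 -2.5 ]
```

```bash
python3 - <<'E'
from h import *
from workcell import *
def st(n):
    s=read_state();print(n,round(s['time'],2),s['eef_pos'].round(1) if hasattr(s['eef_pos'],'round') else s['eef_pos'],np.round(s['ft_force'],1),round(s['finger_gap'],1))
movep([496.5,71,190],R(10.2));st("above")
print(movel([496.5,71,82],guard=15));st("down")
clamp();st("clamped")
print(movel([496.5,71,105],max_speed=80));st("lift")
c=camera("side");cv2.imwrite("pics/side1.png",cv2.resize(c["image"][120:320,200:440],None,fx=3,fy=3))
E
```

```text
above 2.74 [496.7  70.2 189.9] [ 0.4  0.2 -0.5] 85.2
False
down 3.61 [496.9  71.2  82.6] [-0.2  0.2 -0.4] 85.5
clamped 4.03 [496.9  71.   82.9] [-2.6 -0.8 12.2] 51.9
False
lift 4.46 [496.8  70.8 105.5] [-0.1 -0.7 -1.2] 51.9
```

View pics/side1.png

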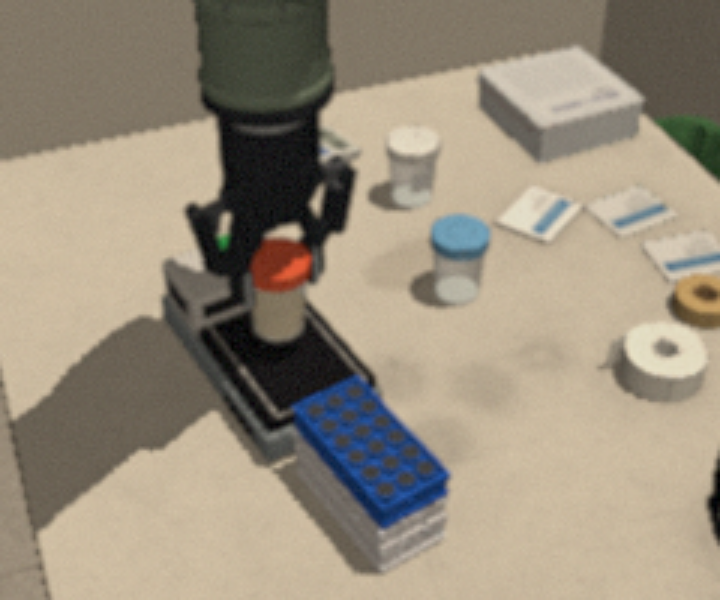

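The cup is in the jaws at lid height (282,262 in the crop) and the gap holds at 51.9 mm. I'll carry it left and set it down with the force guard on.

```bash
python3 - <<'E'
from h import *
from workcell import *
def st(n):
    s=read_state();print(n,round(s['time'],2),np.round(s['eef_pos'],1),np.round(s['ft_force'],1),round(s['finger_gap'],1))
movel([496.5,71,165],max_speed=200)
movel([480,335,165],max_speed=250);st("over")
c=camera("side");cv2.imwrite("pics/side2.png",cv2.resize(c["image"][80:280,150:390],None,fx=3,fy=3))
print(movel([480,335,42],max_speed=150,guard=8));st("low")
print(movel([480,335,29],max_speed=25,guard=4));st("set")
c=camera("side");cv2.imwrite("pics/side3.png",cv2.resize(c["image"][80:280,150:390],None,fx=3,fy=3))
E
```

```text
over 6.17 [480.3 333.6 164.6] [-0.5 -0.5  0.1] 51.9
False
low 7.18 [480.4 335.3  42.8] [ 0.4  0.7 -1.5] 52.1
True
set 7.58 [480.3 335.4  34. ] [-0.2 -0.7  8. ] 52.2
```

View pics/side3.png

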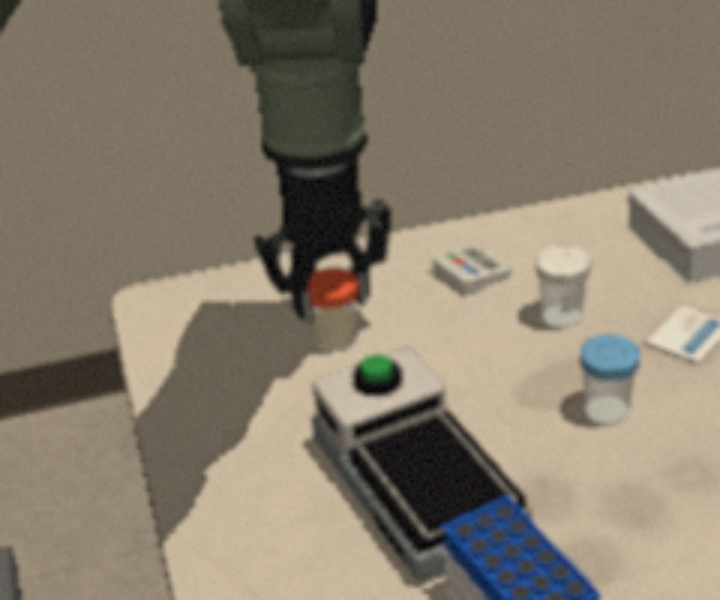

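Contact came at TCP z = 34, as predicted, and the cup stands upright at (335,305). I'll release, rise, check it and remeasure the now empty deck.

```bash
python3 - <<'E'
from h import *
from workcell import *
open_gripper()
movel([480,335,150],max_speed=200)
print(read_state()['time'])
t=camera("top");s=camera("side");np.savez("top1.npz",**t)
cv2.imwrite("pics/side4.png",cv2.resize(s["image"][80:280,150:390],None,fx=3,fy=3))
cv2.imwrite("pics/top4.png",cv2.resize(t["image"][210:310,200:470],None,fx=2.9,fy=2.9,interpolation=cv2.INTER_CUBIC))
m=blob(t,(0,0,0),(180,255,75),(326,225,390,290));ct=biggest(m)
print("deck",cv2.minAreaRect(plane(t,ct.reshape(-1,2),49)[:,:2].astype(np.float32)))
m=blob(t,(95,70,30),(135,255,255),(385,225,460,275));m=cv2.morphologyEx(m,cv2.MORPH_CLOSE,np.ones((5,5),np.uint8))
print("tray",cv2.minAreaRect(plane(t,biggest(m).reshape(-1,2),78)[:,:2].astype(np.float32)))
# depth of deck plane region
v,u=np.mgrid[225:290,322:395];P=depthpts(t,np.c_[u.ravel(),v.ravel()]);q=P[(P[:,2]>42)&(P[:,2]<56)];print("depth deck",cv2.minAreaRect(q[:,:2].astype(np.float32)))
# white lines: local bright within deck
h=cv2.cvtColor(t["image"],cv2.COLOR_BGR2GRAY)
a=np.radians(10.2)
for ys in(-40,-20,0,20,40):
    K=np.array([[t["fx"],0,t["cx"]],[0,t["fy"],t["cy"]],[0,0,1]]);Ti=np.linalg.inv(t["cam_to_world"])
    xs=np.arange(-48,49,0.5);W=np.array([loc(x,ys,49) for x in xs]);c=(Ti[:3,:3]@W.T).T+Ti[:3,3]
    px,_=cv2.projectPoints(c*[1,-1,-1],np.zeros(3),np.zeros(3),K,np.array(t["dist_coeffs"]));px=px.reshape(-1,2).astype(np.float32)
    val=cv2.remap(h,px[:,0].reshape(1,-1),px[:,1].reshape(1,-1),cv2.INTER_LINEAR)[0].astype(float)
    f=lambda m:(xs[m]*(val[m]-val[m].min())).sum()/(val[m]-val[m].min()).sum()
    print(ys,round(f((xs<-34)&(xs>-46)),1),round(f((xs>34)&(xs<46)),1))
E
```

```text
8.8
deck ((497.7672119140625, 65.75394439697266), (74.5111083984375, 124.09471893310547), 10.114712715148926)
tray ((517.4247436523438, -75.5170669555664), (59.25679397583008, 119.03694152832031), 12.36054801940918)
depth deck ((498.8644104003906, 55.17109298706055), (98.56375122070312, 153.02720642089844), 10.097416877746582)
-40 -40.2 39.5
-20 -40.3 39.7
0 -40.3 40.0
20 -40.3 39.7
40 -40.4 39.7
```

View pics/top4.png

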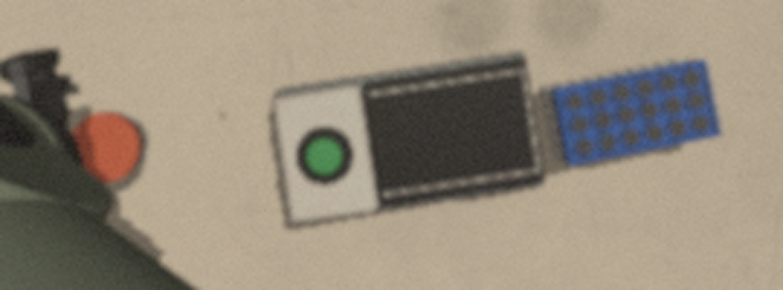

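View pics/side4.png

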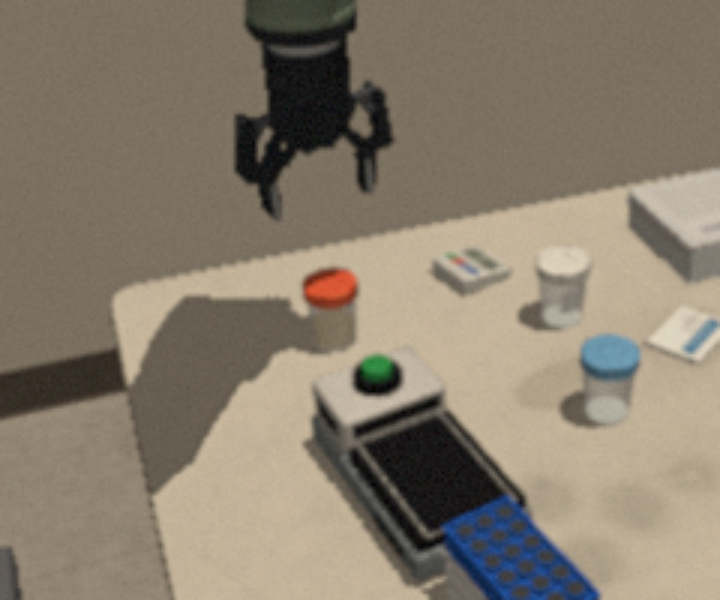

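With the deck clear, the painted lines land at ±40 mm in my frame to within 0.5 mm, and the cup stands upright. Now I grip the tray.

```bash
python3 - <<'E'
from h import *
from workcell import *
def st(n):
    s=read_state();print(n,round(s['time'],2),np.round(s['eef_pos'],2),np.round(s['ft_force'],1),round(s['finger_gap'],1));return s
T=[517.4,-75.5]
movel([480,335,165],max_speed=100)
movel(T+[165],R(12.4),max_speed=250);st("above")
print(movel(T+[85],max_speed=180))
print(movel(T+[53],max_speed=60,guard=6));st("down")
clamp();wait(0.1);st("clamped")
s=camera("side");cv2.imwrite("pics/side5.png",cv2.resize(s["image"][160:320,230:410],None,fx=3.7,fy=3.7))
E
```

```text
above 11.0 [517.36 -74.45 165.08] [0.  0.9 0.4] 85.3
False
False
down 12.28 [517.41 -75.39  52.99] [-0.5  0.5 -0.7] 85.3
clamped 12.76 [517.6  -75.54  53.58] [-3.6  0.4  9.2] 58.9
```

View pics/side5.png

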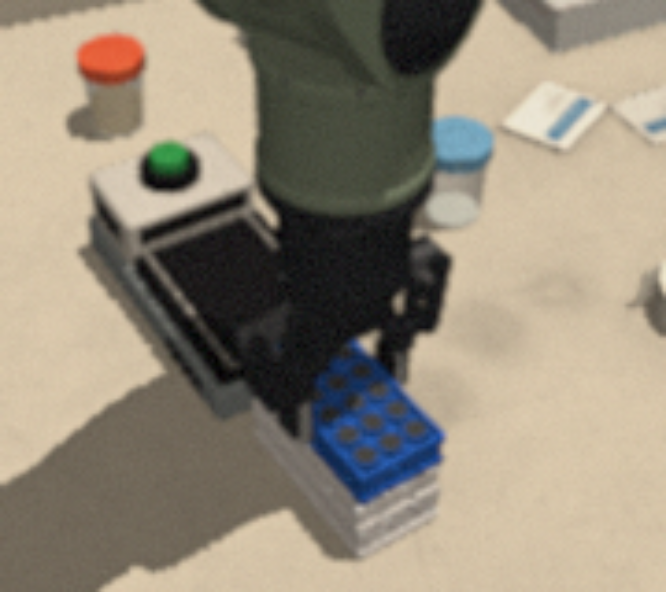

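The jaws are at 58.9 mm with a 9 N down-press from the finger swing. I relieve that by 0.55 mm (arm deflection only, no lift), then slide.

```bash
python3 - <<'E'
from h import *
from workcell import *
def st(n):
    s=read_state();print(n,round(s['time'],2),np.round(s['eef_pos'],2),np.round(s['ft_force'],1),round(s['finger_gap'],1));return s
movel([517.4,-75.5,53.5],max_speed=20);s=st("relieved")
z=53.5
print(movel(loc(0,-4,z),R(10.2),max_speed=60,guard=15));st("over deck")
s=camera("side");cv2.imwrite("pics/side6.png",cv2.resize(s["image"][160:320,230:410],None,fx=3.7,fy=3.7))
t=camera("top");cv2.imwrite("pics/top6.png",cv2.resize(t["image"][210:310,270:470],None,fx=4,fy=4,interpolation=cv2.INTER_CUBIC))
E
```

```text
relieved 13.06 [517.46 -75.56  53.62] [-2.  -0.6  3.2] 58.8
False
over deck 15.46 [498.72  57.83  53.49] [ 0.  -0.5 -2.4] 58.7
```

View pics/side6.png

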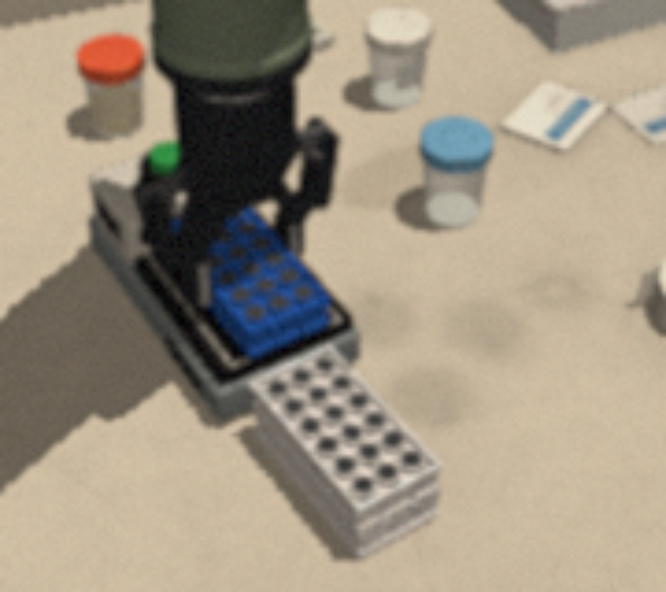

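View pics/top6.png

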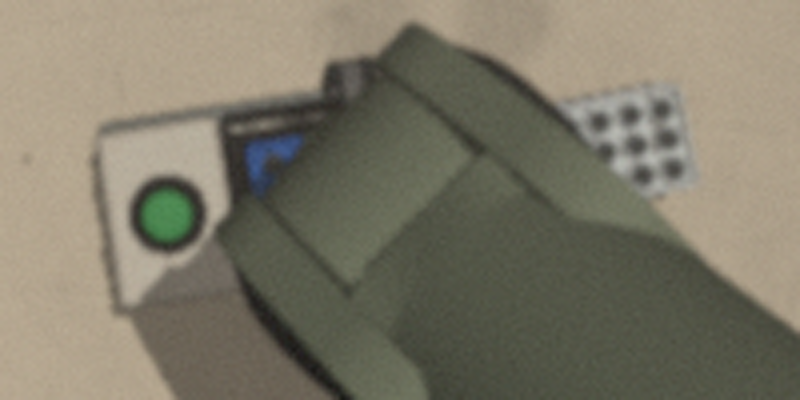

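The tray is level over the deck and inside the lines. The white trays are unmoved, and a carried weight of about 2.4 N is plausible. I lower it the 3 mm, then push it home with the guard on.

```bash
python3 - <<'E'
from h import *
from workcell import *
def st(n):
    s=read_state();print(n,round(s['time'],2),np.round(s['eef_pos'],2),np.round(s['ft_force'],1),round(s['finger_gap'],1));return s
print(movel(loc(0,-4,49.5),max_speed=15,guard=4));s=st("lowered")
z=s['eef_pos'][2]
print(movel(loc(0,12,z),max_speed=15,guard=8));s=st("pushed")
a=np.radians(YAW);d=np.array(s['eef_pos'])[:2]-C;print("local",np.cos(a)*d[0]+np.sin(a)*d[1],-np.sin(a)*d[0]+np.cos(a)*d[1])
E
```

```text
True
lowered 15.83 [498.87  58.02  50.58] [-2.3 -0.5 11.9] 58.7
True
pushed 16.53 [497.26  67.51  50.59] [-0.6  1.3  7.7] 58.7
local 0.24932347938360655 5.549822503436836
```

```bash
python3 - <<'E'
from h import *
from workcell import *
def st(n):
    s=read_state();print(n,round(s['time'],2),np.round(s['eef_pos'],2),np.round(s['ft_force'],1),round(s['finger_gap'],1));return s
open_gripper();st("open")
movel(loc(0,5.5,100),max_speed=120)
movel(loc(0,5.5,135),max_speed=150)
movel([495,230,160],R(10.2),max_speed=250);clamp();st("aside")
t=camera("top");s=camera("side");np.savez("top7.npz",**t)
cv2.imwrite("pics/side7.png",cv2.resize(s["image"][160:320,230:410],None,fx=3.7,fy=3.7))
cv2.imwrite("pics/top7.png",cv2.resize(t["image"][210:310,270:470],None,fx=4,fy=4,interpolation=cv2.INTER_CUBIC))
m=blob(t,(95,70,30),(135,255,255),(310,225,460,285));m=cv2.morphologyEx(m,cv2.MORPH_CLOSE,np.ones((5,5),np.uint8))
r=cv2.minAreaRect(plane(t,biggest(m).reshape(-1,2),75)[:,:2].astype(np.float32));print("tray",r)
a=np.radians(YAW);d=np.array(r[0])-C;print("local",np.cos(a)*d[0]+np.sin(a)*d[1],-np.sin(a)*d[0]+np.cos(a)*d[1])
E
```

```text
open 16.93 [496.93  66.87  50.28] [0.1 0.8 0.2] 85.3
aside 19.45 [494.97 229.99 159.99] [0.3 0.4 0.3] -0.2
tray ((497.5687561035156, 66.36759185791016), (63.956871032714844, 120.70355987548828), 9.910696983337402)
local 0.3490055210964821 4.374931437380738
```

View pics/top7.png

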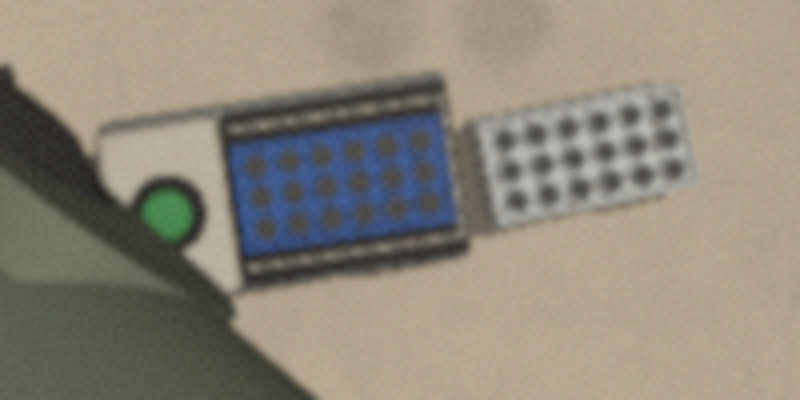

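View pics/side7.png

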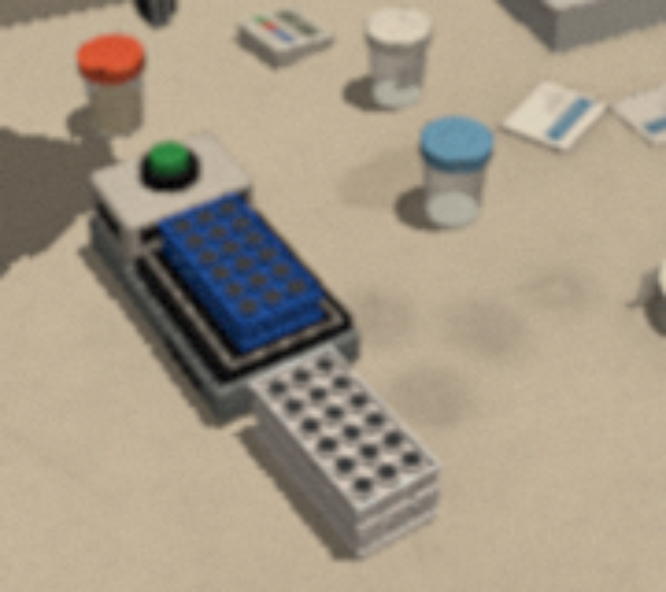

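The tray lies centred (x +0.3 mm), parallel and between the lines. Two estimates of y disagree slightly (5.5 and 4.4, nominal 5), so I make sure of the stop with a gentle guarded push on its far end.

```bash
python3 - <<'E'
from h import *
from workcell import *
def st(n):
    s=read_state();a=np.radians(YAW);d=np.array(s['eef_pos'])[:2]-C
    print(n,round(s['time'],2),np.round(s['eef_pos'],2),np.round(s['ft_force'],1),"local",np.round([np.cos(a)*d[0]+np.sin(a)*d[1],-np.sin(a)*d[0]+np.cos(a)*d[1]],2));return s
movel(loc(0.3,-84,160),R(YAW),max_speed=250);
movel(loc(0.3,-84,61),max_speed=150,guard=6);st("behind")
hit=movel(loc(0.3,-50,61),max_speed=20,guard=7);st("push %s"%hit)
s=camera("side");cv2.imwrite("pics/side8.png",cv2.resize(s["image"][160:320,230:410],None,fx=3.7,fy=3.7))
movel(loc(0.3,-84,61),max_speed=60)
movel(loc(0.3,-84,160),max_speed=200);st("up")
E
```

```text
behind 21.52 [513.56 -20.22  61.61] [-0.5 -1.1  1.1] local [  0.75 -83.67]
push True 22.51 [509.68  -2.71  60.84] [ 0.4 -3.3  2.9] local [ 4.000e-02 -6.575e+01]
up 23.66 [513.   -20.64 159.94] [-0.2  0.4 -0. ] local [  0.13 -83.99]
```

View pics/side8.png

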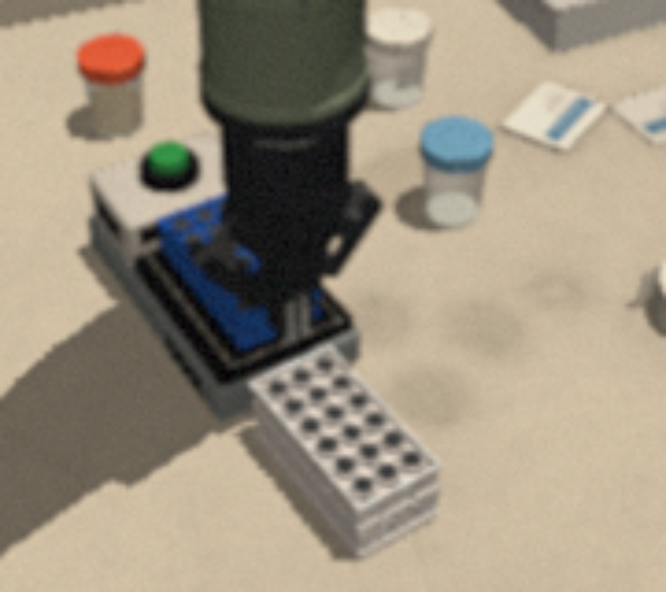

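The push firmed up at finger centre y = −65.75. With half of the 22 mm pad that puts the tray's rear end at −54.75, which is home. Now the button.

```bash
python3 - <<'E'
from h import *
from workcell import *
def st(n):
    s=read_state();print(n,round(s['time'],2),np.round(s['eef_pos'],2),np.round(s['ft_force'],1));return s
P=[479.7,162.4]
movel(P+[160],R(YAW),max_speed=250)
movel(P+[108],max_speed=120);s=st("above")
z=104
hit=False
h1=movel(P+[84],max_speed=12,guard=2.5);st("touch %s"%h1)
if h1:
    h2=movel(P+[82],max_speed=12,guard=14);st("press %s"%h2)
    wait(0.3);st("hold")
s=camera("side");cv2.imwrite("pics/side9.png",cv2.resize(s["image"][160:320,230:410],None,fx=3.7,fy=3.7))
E
```

```text
above 25.13 [479.9  162.23 108.28] [-1.1  0.   0.3]
touch True 26.36 [479.67 162.4   92.81] [ 1.4 -0.2  2. ]
press True 26.77 [479.78 162.45  90.84] [-4.1 -1.9 17.6]
hold 27.07 [479.79 162.44  90.85] [-4.  -1.4 16.1]
```

View pics/side9.png

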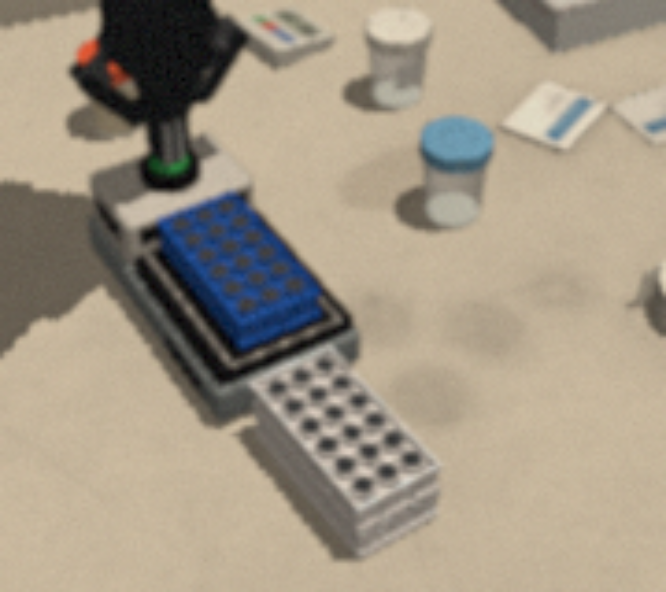

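The press held at 16 N (spring about 4 N) on the hard stop at z 90.8, with green visible round the fingertips, so the button itself bottomed out. I'll retract and do the final checks.

```bash
python3 - <<'E'
from h import *
from workcell import *
P=[479.7,162.4]
movel(P+[130],max_speed=80);movel(P+[190],max_speed=150)
movep([480,-250,230],R(YAW))
s0=read_state();print(s0['time'],np.round(s0['ft_force'],1))
t=camera("top");s=camera("side");np.savez("top10.npz",**t)
cv2.imwrite("pics/top10.png",cv2.resize(t["image"][130:310,180:470],None,fx=2.7,fy=2.7,interpolation=cv2.INTER_CUBIC));cv2.imwrite("pics/side10.png",s["image"])
o=dict(np.load("top0.npz"))
a=np.radians(YAW)
m=blob(t,(95,70,30),(135,255,255),(310,225,460,285));m=cv2.morphologyEx(m,cv2.MORPH_CLOSE,np.ones((5,5),np.uint8))
r=cv2.minAreaRect(plane(t,biggest(m).reshape(-1,2),75)[:,:2].astype(np.float32));d=np.array(r[0])-C
print("tray",r,"local",np.cos(a)*d[0]+np.sin(a)*d[1],-np.sin(a)*d[0]+np.cos(a)*d[1])
v,u=np.mgrid[225:290,322:390];Q=depthpts(t,np.c_[u.ravel(),v.ravel()]);q=Q[(Q[:,2]>68)&(Q[:,2]<82)&(Q[:,1]<118)];A=np.c_[q[:,:2]-q[:,:2].mean(0),np.ones(len(q))];print("tray plane",np.linalg.lstsq(A,q[:,2],rcond=None)[0])
v,u=np.mgrid[230:295,285:345];
for n,c in(("now",t),("before",o)):
    Q=depthpts(c,np.c_[u.ravel(),v.ravel()]);q=Q[(Q[:,2]>90)&(Q[:,1]>130)];print("button",n,len(q),np.percentile(q[:,2],50))
    mb=biggest(blob(c,(90,60,60),(130,255,255),(310,150,345,190)));print("bluecup",cv2.minEnclosingCircle(mb))
oc=biggest(blob(t,(0,120,80),(15,255,255),(200,230,290,290)));M=cv2.moments(oc);print("orange",depthpts(t,[(M['m10']/M['m00'],M['m01']/M['m00'])])[0].round(1))
E
```

```text
29.85 [-0.  -0.2  0.2]
tray ((497.4131774902344, 67.32926177978516), (63.532859802246094, 119.59624481201172), 9.89892292022705) local 0.366182801599519 5.348953349138427
tray plane [1.13194731e-03 1.95435371e-03 7.35282005e+01]
button now 128 96.69586566839939
bluecup ((327.3333435058594, 170.3333282470703), 10.918983459472656)
button before 130 96.35433175619801
bluecup ((327.3500061035156, 170.35000610351562), 10.974847793579102)
orange [479.6 333.9  70.7]
```

View pics/top10.png

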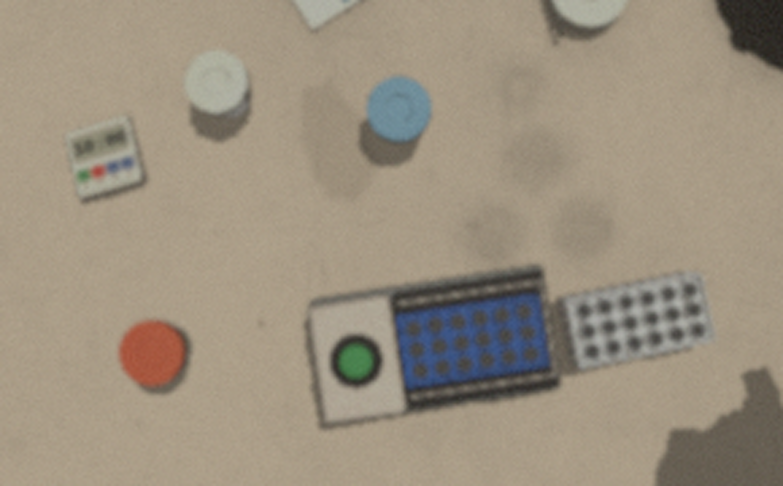

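View pics/side10.png

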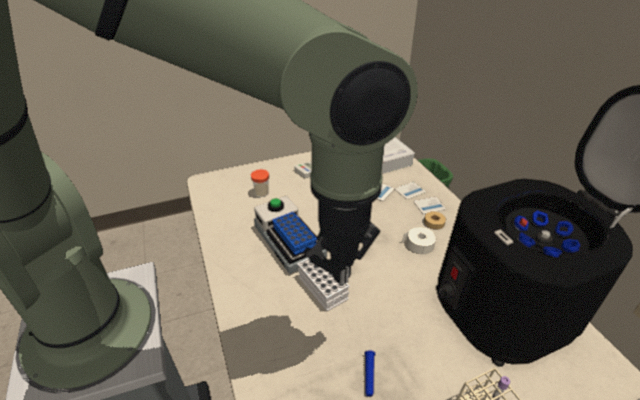

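All as wanted: the tray is home at y +5.3 mm (it moved about 1 mm with the push), it lies level between the lines, the button is up, and the arm is free. Handing in.

```bash
python3 -c "
from workcell import *
finish_job();print(read_state()['time'])"
```

```text
the job is handed in; nothing more can be done
the job is handed in; nothing more can be done
```

The job is done and handed in at about 30 s of the 54 s allowed.

**What I did**
- **Cup:** I gripped the orange-lidded cup and stood it upright on the clear table to the left.
- **Tray:** I gripped the blue tray across its width and slid it level onto the deck. Once it was clear of the stack I lowered it the 3 mm onto the deck and pushed it to the end stop. A second gentle push on its far end made sure of the contact.
- **Button:** I pressed the start button to its hard stop and retracted.

**Last checks**
- **Cup:** it stands at about (480, 334) with its lid top at 71 mm, so it is upright.
- **Tray:** its middle is at local x +0.4, y +5.3 mm, where fully home is y +5. It is parallel to within 0.3°, its tilt is about 0.1°, and it lies inside the white lines.
- **Button:** the press reached 16–17 N, against about 4 N of spring. The top is back at 96.7 mm, against 96.4 mm before; that difference is within measurement noise.
- **Other items:** the blue cup is unmoved to a fraction of a pixel. I checked the white cup, the timer and the white trays only by eye, and they look unmoved. Wrist force was about zero with the arm clear.

**Disagreement:** after the first push, the camera put the tray at y +4.4 and the arm at +5.5. That is why I pushed a second time, which moved the tray about 1 mm. Lid and button heights carry the camera's uncertainty of about 2 mm.

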